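# Close a board-residue swab in its tube and pack it for the lab

### The job

Draw the swab out of its leaning stand and push it fully home in the open tube while that tube stands in the rack, rod first, until the cap rests on the rim. Then pack the closed tube and the amber jar upright in the black kit box, each standing on the box's floor in the gap beside the carton that suits it, with the carton left standing in the box. Set things down rather than dropping them, and leave the tube that is already capped and the reel where they are.

Things in the scene. Friction and masses are not known exactly. Their poses are not given: they have to be found in the camera images.
- stand: fixed steel base plate 120 x 80 x 10 mm with a black square sleeve (26 x 26 mm, 60 mm long) on it that leans 30 degrees from vertical, its upper end towards the stand's -x (towards the robot). Origin: centre of the underside; z up. The sleeve's mouth is at x = 0, z = 74 mm.
- swab: loose 35 g swab, 134 mm: rigid white rod 100 mm long, 9 mm thick (10 mm at its end), then a ribbed cap 30 mm in diameter, 34 mm long. Origin: the rod's free end; z along the rod, cap at z = 100 to 134 mm. Starts 56 mm deep in the stand's sleeve (12 mm bore, some play), leaning 30-34 deg, cap up towards the robot, 44 mm clear of the sleeve; draw it 60 mm along its axis.
- tube: the open vial: loose clear plastic square tube 36 x 36 x 125 mm, 90 g, round bore 16 mm in diameter, chamfered to about 24 mm in the top 4 mm. Origin: centre of the underside; z up, x and y square to its sides and parallel to the rack's. Upright in either socket of the rack. With the swab home its origin is 25 mm above the tube's and the cap's top 159 mm above it.
- tube_mouth (a point): centre of the open tube's rim, 125 mm above the tube's origin.
- plunger (a joint): travel (m) of a dark rubber plunger in the open tube's bore: 0 at the start (top 43 mm above the tube's underside), at most 0.022 down. It rubs with 5 N and stays put. The rod meets it with the cap 18 mm above the rim and must push it on until the cap rests on the rim. Nothing locks the cap: lifting by it pulls the swab out, so carry the tube by its sides.
- rack: fixed grey block 70 x 170 x 50 mm, long along its y, with two square sockets 40 x 40 mm, 42 mm deep, at x = 0, y = -45 and +45 mm. Origin: centre of the underside. A tube in it stands on the socket floor, 8 mm above the work surface, and rises to 133 mm.
- spare_tube: bystander: a tube of the same size that already has its cap on (overall 159 mm), in the rack's other socket. Origin: centre of the underside.
- kit_box: fixed black open box 58 x 151 x 40 mm outside, long along its y; walls and floor 5 mm: inside 48 x 141 mm, floor 5 mm above the origin. Origin: centre of the underside. The carton in it leaves a gap 43 mm long at the +y end (centre y = +49 mm, for the tube) and one 52 mm long at the -y end (centre y = -44.5 mm, for the jar).
- carton: loose cardboard carton 42 x 46 x 70 mm, 200 g, already standing in the kit box at its y = +4.5 mm. Origin: centre of the underside.
- jar: loose round amber reagent jar with a white lid, 44 mm in diameter, 95 mm tall, about 200 g, standing on the work surface. Origin: centre of the underside; z up.
- reel: bystander: loose black component reel lying flat, 90 mm in diameter, 16 mm high. Origin: centre of the underside.
Things that resemble listed ones, but are neither listed nor needed, are in the scene too. There is more than one size of the carton; the one meant has the size given above.

How it is judged:
By the outcome, as a careful person would: the job done as asked, in the order asked, and still so for the second after the job is handed in, with the robot touching nothing.
It also fails if it takes over 72 s, if anything falls off the work surface, if the arm or the gripper's body presses on something with over 40 N, if the wrist force passes 120 N, or if a joint passes its speed limit or range.

### The arm

A 6-joint arm with a two-finger parallel gripper is mounted at the origin on the work surface. World frame = base frame: x ahead of the robot, y to its left, z up, the work surface at z = 0. Lengths are in m, angles in degrees, forces in N, time in s.
With the tool pointing down it reaches from about 0.25 to 0.725 m from the base axis. Payload 9.7 kg.
Tool frame: the origin (TCP) lies between the finger pads; the fingertips stand 19 mm ahead of it and the grasp point (between the pads) is the TCP; z points along the fingers, y is the line along which they close (so a half turn about z gives the same grasp; the last joint's range is limited). The gripper opens to 85 mm and grips with 20 to 120 N. Pads are 22 mm wide; open, the fingers measure 114 mm over their backs; the gripper's body (76 mm by 85 mm) begins 54 mm behind the grasp point. The pads swing forward as they close: fully open they stand 13 mm farther back than shut.
Start: joints at [64.973, 4.979, 10.078, 95.1, 0, 90], TCP at [0.233, 0.498, 0.25] pointing down, gripper open.
Joint ranges: [-179.16, 179.16], [-48.56, 103.87], [-65.8, 70.77], [-126.05, 130.52], [-82.76, 87.17], [-180, 180]. Speed limits (degrees/s): [127.2, 127.2, 147.25, 180, 180, 180].

### API

Orientations are given as [roll, pitch, yaw] about the fixed x, y, z axes, in that order (R = Rz(yaw) Ry(pitch) Rx(roll)).
In Python, from workcell import bot gives the robot as it stands. The module is installed in compiled form; this text tells all that it offers.
- The arm moves only by the shell command python3 -m crank 'ROWS' [OPENING] [FORCE]. ROWS is JSON, a list that holds one entry, the list of rows, each a list of 6 numbers: the shift along the world's x, y, z as a fraction of full scale, then the turn, a rotation vector about the world's x, y, z as a fraction of full scale. In form: [[[x, y, z, wx, wy, wz], ...]]. A call has 1 to 20 rows; each row shifts and turns the commanded pose from where the row before left it; what a row does not reach is not made up. Full scale, the value 1, is 20 mm for a shift and 0.12 rad for a turn. A row lasts 1/12 s, in which the tool goes at most 41.7 mm and 7.16 degrees, less where a joint would pass 70% of its speed; a pose out of reach is approached as far as the arm can. A call with a number of a shift or a turn outside -1 to 1 is refused whole. A call with a gripper value outside its range is refused whole. OPENING is the opening, from 0 (shut) to 1 (fully open), set as the call begins (- or left out, the last holds). The fingers move at their own pace and stop on an object; FORCE is the grip in N (left out, the last holds). Time passes only in rows, so rows that do not move let the fingers close. It gives the time, the measured TCP pose, the force, the opening and the grip force at its end, in the units of the state.
- bot.get_obs(): the state, without advancing time (a new reading comes with each control period).
- bot.camera(name): name is "scene" or "top" or "wrist"; returns the picture (480x640x3 uint8, red, green, blue); there is no depth.
- bot.camera_model(name): a dict with "vertical_fov" (degrees; the focal length in pixels is half the picture's height over the tangent of half this angle, whatever the lens; pixels are square), "cx", "cy" (the principal point, pixels), "R" (3x3) and "t" (3): a world point X has camera coordinates R X + t. Camera axes: x right, y down, z forward; pixel columns grow to the right and rows downward; lengths in m; the calibration is good to about 2 mm. The wrist camera is an equidistant fisheye: a pixel r from the principal point sees the ray r / f radians off the axis. A picture is of the moment at which its call begins: read the wrist's pose just before it. camera_model takes no time and is no camera call; for the wrist camera it gives the pose at the moment of the call.
- bot.job_done(): hands the job in; it is judged then, once.
The state is a dict: "time": time; "q": joint angles; "qd": joint speeds; "joint_efforts": joint torques, N m; "ee_pos": TCP position; "tcp_rot": TCP orientation; "wrist_force": force on the tool from outside, world axes, zero at the start; "torque": the same for the moment, N m; "opening": finger opening in m; "grasp_force": force on a finger pad.
Only numpy, scipy, OpenCV 4.12 (cv2) and the standard library are available. Lean on these libraries where they do the work, as an engineer would, in place of code of your own. Each camera call takes 0.05 s, during which the arm holds its last target. There are 200 camera calls.

## Working session

There is one attempt and no reset: what is moved stays moved. The work goes in short steps, Python scripts to look and compute and a shell command to move; the robot and the scene stay as the last step left them, time stands still between calls to the robot, and variables do not carry over. Pictures are saved under pics/ and viewed, at most 12 in all, crops included, and the job is handed in when it is done.

```bash
mkdir -p pics
cat > h.py <<'E'
import numpy as np,cv2
from workcell import bot
def snap(n,f):
    m=bot.camera_model(n); im=bot.camera(n); cv2.imwrite(f'pics/{f}.png',im[:,:,::-1]); return im,m
def foc(m): return 240/np.tan(np.radians(m['vertical_fov'])/2)
def ray(m,u,v,fish=False):
    f=foc(m); d=np.array([u-m['cx'],v-m['cy']])/f
    if fish:
        r=np.hypot(*d); d3=np.array([*(d/r*np.sin(r)),np.cos(r)]) if r>0 else np.array([0,0,1.])
    else: d3=np.array([*d,1.])
    R=np.array(m['R']); t=np.array(m['t']); return -R.T@t, R.T@d3
def onz(m,u,v,z,fish=False):
    c,d=ray(m,u,v,fish); return c+d*(z-c[2])/d[2]
def proj(m,X,fish=False):
    c=np.array(m['R'])@np.array(X)+np.array(m['t']); f=foc(m)
    if fish:
        r=np.hypot(c[0],c[1]); th=np.arctan2(r,c[2]); return np.array([m['cx'],m['cy']])+f*th*c[:2]/r
    return np.array([m['cx'],m['cy']])+f*c[:2]/c[2]
def tri(obs):
    A=np.zeros((3,3));b=np.zeros(3)
    for c,d in obs:
        d=d/np.linalg.norm(d);P=np.eye(3)-np.outer(d,d);A+=P;b+=P@c
    return np.linalg.solve(A,b)
E
python3 - <<'E'
from h import *
for n in('scene','top'):
    im,m=snap(n,n+'0'); R=np.array(m['R']);print(n,m['vertical_fov'],m['cx'],m['cy'],(-R.T@m['t']).round(3),R.round(3).tolist())
print(bot.get_obs())
E
```

```text
scene 54.27180463670023 314.84683820339166 239.80422926949348 [0.965 0.299 0.913] [[-0.627, 0.779, 0.008], [0.665, 0.539, -0.517], [-0.407, -0.319, -0.856]]
top 44.00525217991885 315.3758294128913 235.80521219869013 [ 0.509 -0.011  1.183] [[0.001, -1.0, 0.015], [-0.997, -0.002, -0.077], [0.077, -0.015, -0.997]]
{'time': 0.1, 'q': array([ 6.49755885e+01,  5.00793846e+00,  1.00405711e+01,  9.50979814e+01,
       -2.82263562e-04,  9.00008745e+01]), 'qd': array([ 0.12502921, -0.05883671,  0.11696383, -0.11372588, -0.02999674,
        0.03746975]), 'joint_efforts': array([-4.76948790e-04, -5.21563268e+01,  4.65654159e+01,  1.60611916e-02,
        5.03337617e-05,  2.44888798e-05]), 'ee_pos': array([0.23258477, 0.49822223, 0.24966816]), 'tcp_rot': array([-1.79934651e+02,  2.83260819e-04,  1.54974714e+02]), 'wrist_force': array([-0.10980675,  0.19696224, -0.1848305 ]), 'torque': array([ 0.02571629,  0.0259486 , -0.0093273 ]), 'grasp_force': 0.0, 'opening': 0.08544597753485733}
```

View pics/top0.png

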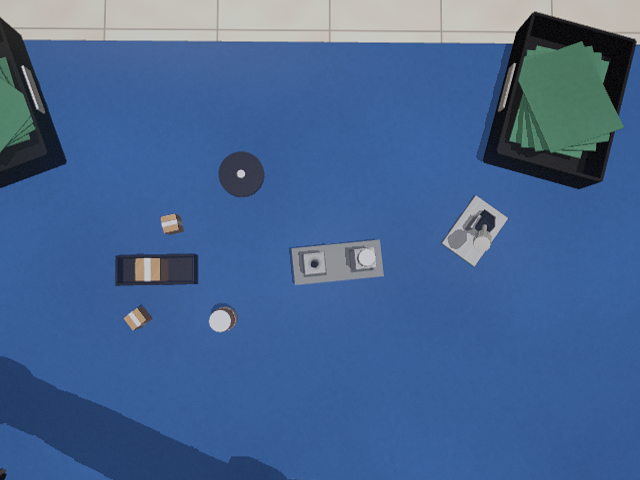

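View pics/scene0.png

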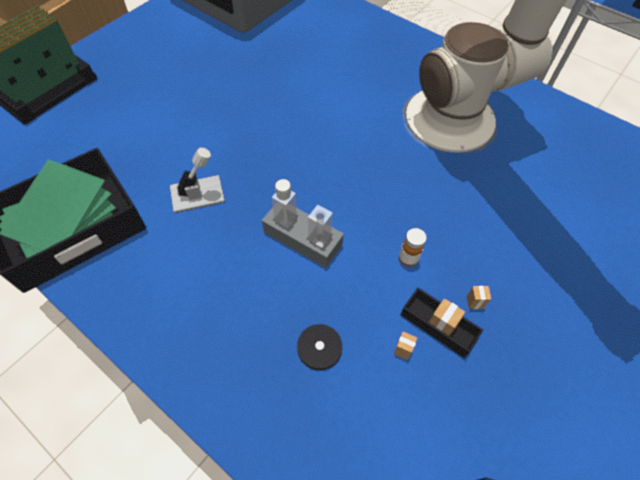

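Top view: rack at (338,262), with the open tube left (315,263) and the capped one right (365,258). Stand is at (475,230), box at (156,270), jar at (222,319), reel at (241,174). I'll enlarge these.

Run:
```python
import cv2,numpy as np
t=cv2.imread('pics/top0.png');s=cv2.imread('pics/scene0.png')
def comp(im,boxes,name):
    C=np.zeros((600,800,3),np.uint8)
    for (x0,y0,x1,y1,k,X,Y) in boxes:
        c=cv2.resize(im[y0:y1,x0:x1],None,fx=k,fy=k,interpolation=cv2.INTER_CUBIC)
        for i in range(x0-x0%10+10,x1,10): cv2.line(c,((i-x0)*k,0),((i-x0)*k,8 if i%50 else 16),(0,255,255),1)
        for i in range(y0-y0%10+10,y1,10): cv2.line(c,(0,(i-y0)*k),(8 if i%50 else 16,(i-y0)*k),(0,255,255),1)
        C[Y:Y+c.shape[0],X:X+c.shape[1]]=c
    cv2.imwrite(name,C)
comp(t,[(110,245,200,295,4,0,0),(285,230,390,290,4,370,0),(435,190,515,270,4,0,250),(200,300,245,340,4,350,250),(155,205,190,240,4,550,250),(120,300,155,335,4,550,400)],'pics/topc.png')
comp(s,[(395,280,495,360,4,0,0),(255,170,350,270,4,410,0),(165,140,230,215,3,0,330),(390,220,430,270,4,220,330)],'pics/scc.png')
```

```text
(no output)
```

View pics/topc.png

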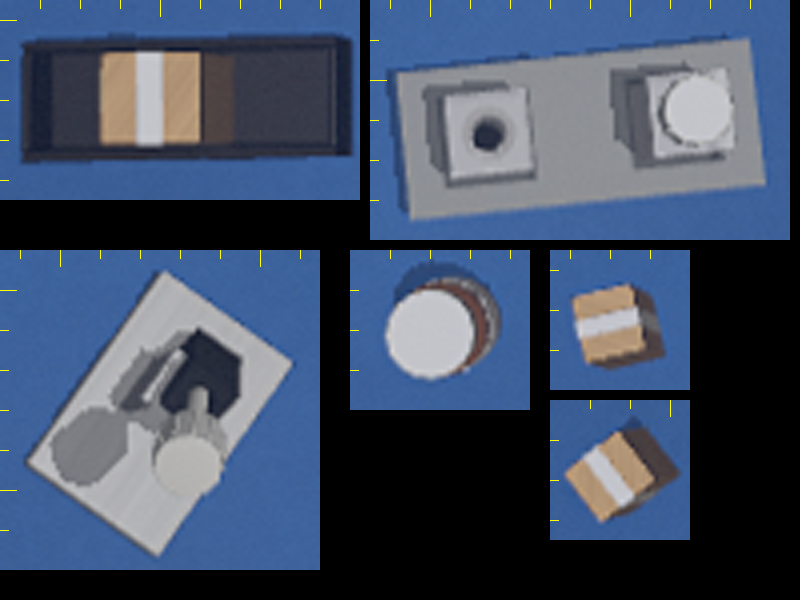

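View pics/scc.png

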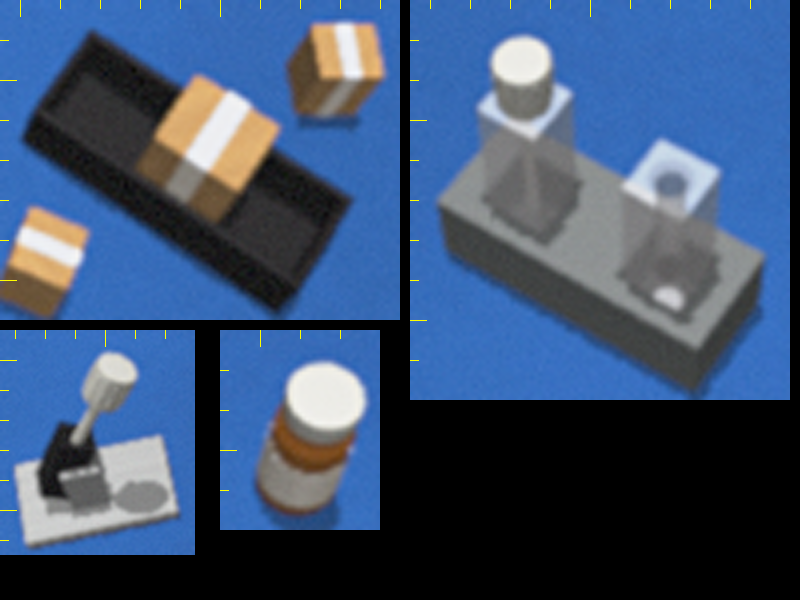

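Enlarged: open tube's bore is at top (314.9,263.5) and scene (320.5,216). Cap top is at top (482.3,243.8) and scene (204.3,152.3). Jar lid is at top (220.3,321) and scene (416.5,236.8). The box's larger-looking empty gap is image-right in the top view.

Run:
```python
from h import *
T=bot.camera_model('top');S=bot.camera_model('scene')
def poly(n,pts,z):
    P=np.array([onz(T,*p,z)[:2] for p in pts]);e=[np.linalg.norm(P[i]-P[(i+1)%4]) for i in range(4)]
    print(n,'c',P.mean(0).round(4),'edges',np.round(e,4));
    d=(P[1]-P[0])+(P[2]-P[3]);print('   dir01 deg',np.degrees(np.arctan2(d[1],d[0])).round(2), 'dir12',np.degrees(np.arctan2(*((P[2]-P[1])+(P[3]-P[0]))[::-1])).round(2))
poly('box',[(115.5,255),(197.5,254.2),(198,283.2),(115.5,285)],.04)
poly('carton',[(135.25,258),(160,257.5),(160,281),(135.75,281.75)],.075)
poly('rack',[(292,248),(380,239.5),(383.75,276),(295.25,284.75)],.05)
poly('tube',[(303.75,253),(324.5,251.5),(326.25,273.25),(305,275)],.133)
poly('stand',[(475.75,195),(508,218.25),(474.5,266.25),(441.75,243)],.01)
poly('loose1',[(160.75+0,216.5),(175,213.5),(178,230.5),(163.5,232.5)],.04)
print('cap',tri([ray(T,482.25,243.75),ray(S,204.3,152.3)]),'z.142',onz(T,482.25,243.75,.142),onz(S,204.3,152.3,.142))
print('hole',tri([ray(T,314.9,263.5),ray(S,320.5,216)]),onz(S,320.5,216,.133))
print('jar',tri([ray(T,220.25,321),ray(S,416.5,236.75)]),onz(T,220.25,321,.095))
print('mouth',tri([ray(T,485,226),ray(S,191,176.7)]))
```

```text
box c [0.5321 0.2761] edges [0.1566 0.0555 0.157  0.0573]
   dir01 deg -89.0 dir12 -178.26
carton c [0.5309 0.2838] edges [0.0458 0.0436 0.0447 0.044 ]
   dir01 deg -88.44 dir12 -178.08
rack c [ 0.5463 -0.0703] edges [0.1692 0.07   0.1694 0.0702]
   dir01 deg -84.32 dir12 -174.62
tube c [ 0.5415 -0.0254] edges [0.0368 0.0385 0.0376 0.0389]
   dir01 deg -85.48 dir12 -175.99
stand c [ 0.6107 -0.3457] edges [0.0789 0.118  0.0791 0.1188]
   dir01 deg -125.85 dir12 144.19
loose1 c [0.6207 0.2538] edges [0.0279 0.0335 0.028  0.0315]
   dir01 deg -79.86 dir12 -169.07
cap [ 0.57454277 -0.32001538  0.13562087] z.142 [ 0.57594336 -0.32035385  0.142     ] [ 0.57635159 -0.31236907  0.142     ]
hole [ 0.53969361 -0.02344853  0.12418294] [ 0.54302804 -0.01769576  0.133     ]
jar [0.43593903 0.14855953 0.08889187] [0.43759604 0.14542965 0.095     ]
mouth [ 0.61184939 -0.34524743  0.06782001]
```

Points agree with the given heights and sizes, and the box's +y is close to world +y. Going to a point above the cap.

```bash
python3 -m crank '[[[0.388,-0.994,0,0,0,-0.3665],[0.388,-0.994,0,0,0,-0.3665],[0.388,-0.994,0,0,0,-0.3665],[0.388,-0.994,0,0,0,-0.3665],[0.388,-0.994,0,0,0,-0.3665],[0.388,-0.994,0,0,0,-0.3665],[0.388,-0.994,0,0,0,-0.3665],[0.388,-0.994,0,0,0,-0.3665],[0.388,-0.994,0,0,0,-0.3665],[0.388,-0.994,0,0,0,-0.3665],[0.388,-0.994,0,0,0,-0.3665],[0.388,-0.994,0,0,0,-0.3665],[0.388,-0.994,0,0,0,-0.3665],[0.388,-0.994,0,0,0,-0.3665],[0.388,-0.994,0,0,0,-0.3665],[0.388,-0.994,0,0,0,-0.3665],[0.388,-0.994,0,0,0,-0.3665],[0.388,-0.994,0,0,0,-0.3665],[0.388,-0.994,0,0,0,-0.3665],[0.388,-0.994,0,0,0,-0.3665]]]' 1
python3 -m crank '[[[0.388,-0.994,0,0,0,-0.3665],[0.388,-0.994,0,0,0,-0.3665],[0.388,-0.994,0,0,0,-0.3665],[0.388,-0.994,0,0,0,-0.3665],[0.388,-0.994,0,0,0,-0.3665],[0.388,-0.994,0,0,0,-0.3665],[0.388,-0.994,0,0,0,-0.3665],[0.388,-0.994,0,0,0,-0.3665],[0.388,-0.994,0,0,0,-0.3665],[0.388,-0.994,0,0,0,-0.3665],[0.388,-0.994,0,0,0,-0.3665],[0.388,-0.994,0,0,0,-0.3665],[0.388,-0.994,0,0,0,-0.3665],[0.388,-0.994,0,0,0,-0.3665],[0.388,-0.994,0,0,0,-0.3665],[0.388,-0.994,0,0,0,-0.3665],[0.388,-0.994,0,0,0,-0.3665],[0.388,-0.994,0,0,0,-0.3665],[0.388,-0.994,0,0,0,-0.3665],[0.388,-0.994,0,0,0,-0.3665]]]'
python3 -m crank '[[[0,0,0,-0.272,-0.377,0],[0,0,0,-0.272,-0.377,0],[0,0,0,-0.272,-0.377,0],[0,0,0,-0.272,-0.377,0],[0,0,0,-0.272,-0.377,0],[0,0,0,-0.272,-0.377,0],[0,0,0,-0.272,-0.377,0],[0,0,0,-0.272,-0.377,0],[0,0,0,-0.272,-0.377,0],[0,0,0,-0.272,-0.377,0],[0,0,0,0,0,0],[0,0,0,0,0,0]]]'
python3 - <<'E'
from h import *
from scipy.spatial.transform import Rotation as Ro
o=bot.get_obs();print(o['ee_pos'],Ro.from_euler('xyz',o['tcp_rot'],degrees=True).as_matrix().round(3).tolist(),o['q'].round(1))
im,m=snap('wrist','w1');print(m['vertical_fov'],m['cx'],m['cy'])
for s in (.056,.1,.134):
    L=np.radians(32);a=np.array([-.811*np.sin(L),.585*np.sin(L),np.cos(L)]);print(proj(m,np.array([.6107,-.3457,.074])+a*(s-.056),True))
E
```

```text
time: 1.77
ee_pos: [0.388, 0.0997, 0.2501]
tcp_rot: [-180.0, -0.0, 104.5]
wrist_force: [0.4, -0.6, -0.1]
opening: 0.0853
grasp_force: 0.0
time: 3.43
ee_pos: [0.5432, -0.2978, 0.2497]
tcp_rot: [-180.0, 0.0, 54.1]
wrist_force: [0.2, -0.3, -0.4]
opening: 0.0852
grasp_force: 0.0
time: 4.43
ee_pos: [0.5424, -0.2964, 0.25]
tcp_rot: [148.1, -0.0, 54.2]
wrist_force: [-0.8, 0.7, -0.5]
opening: 0.0854
grasp_force: 0.0
[ 0.54240661 -0.29638589  0.24996067] [[0.585, 0.689, 0.428], [0.811, -0.497, -0.309], [0.0, 0.528, -0.849]] [-26.6 -15.9 -16.1  58.3  -4.9  97.9]
65.70646984690485 317.85168530706903 239.23267159953514
[294.17747341 213.46358396]
[290.54181393 228.15423448]
[286.94041996 242.84032591]
```

View pics/w1.png

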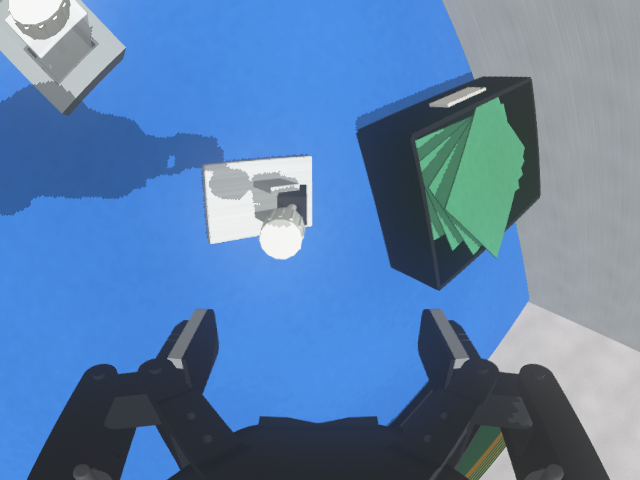

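Wrist view: cap top at (281,239), about 6 px from the prediction. Plate corners are at (203,166), (312,156), (209,244).

Run:
```python
from h import *
m=bot.camera_model('wrist');T=bot.camera_model('top');S=bot.camera_model('scene')
c=ray(m,281,239,True);print('cam',c[0])
for z in(.136,.139,.142):print(z,onz(m,281,239,z,True))
print('tri',tri([c,ray(T,482.25,243.75)]),tri([c,ray(T,482.25,243.75),ray(S,204.3,152.3)]))
P=[onz(m,*p,.01,True) for p in [(203,166),(312,156),(209,244)]]
print(np.round(P,4),np.linalg.norm(P[1]-P[0]),np.linalg.norm(P[2]-P[0]),'centre',(P[1]+P[2])/2,'dir -x',np.degrees(np.arctan2(*(P[0]-P[1])[:2][::-1])))
```

```text
cam [ 0.53925024 -0.19055564  0.3544443 ]
0.136 [ 0.57698588 -0.31909165  0.136     ]
0.139 [ 0.57646764 -0.3173264   0.139     ]
0.142 [ 0.5759494  -0.31556116  0.142     ]
tri [ 0.57764769 -0.3243146   0.1276581 ] [ 0.57552583 -0.31883517  0.13733878]
[[ 0.5847 -0.2758  0.01  ]
 [ 0.6821 -0.3457  0.01  ]
 [ 0.539  -0.3387  0.01  ]] 0.1198347787663693 0.07778916556642052 centre [ 0.61052139 -0.34219572  0.01      ] dir -x 144.3394261059004
```

```bash
python3 -m crank '[[[-0.017,0.045,-0.758,-0.085,-0.118,0],[-0.017,0.045,-0.758,0,0,0],[-0.017,0.045,-0.758,0,0,0],[0.249,-0.179,-0.472,0,0,0],[0.249,-0.179,-0.472,0,0,0],[0.249,-0.179,-0.472,0,0,0],[0.249,-0.179,-0.472,0,0,0],[0.249,-0.179,-0.472,0,0,0],[0.249,-0.179,-0.472,0,0,0],[0.249,-0.179,-0.472,0,0,0],[0.249,-0.179,-0.472,0,0,0],[0,0,0,0,0,0],[0,0,0,0,0,0]]]'
python3 - <<'E'
from h import *
snap('wrist','w2')
E
```

```text
time: 5.57
ee_pos: [0.5817, -0.3228, 0.1282]
tcp_rot: [147.1, 0.0, 54.2]
wrist_force: [0.1, 0.4, 0.1]
opening: 0.0852
grasp_force: 0.0
```

View pics/w2.png

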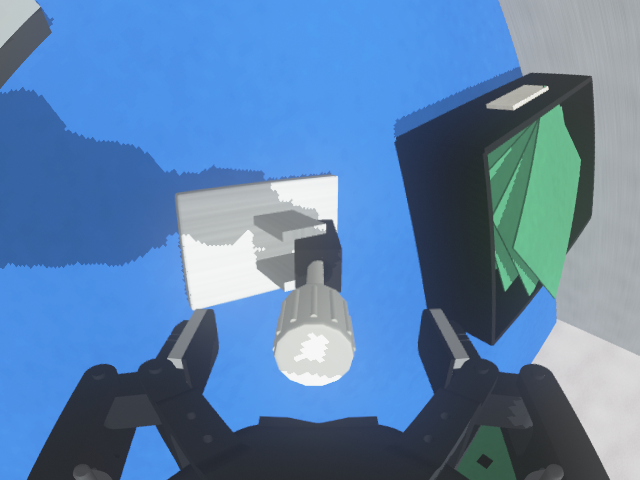

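Cap is between the pads, its top at (314,353). Checking against the projected tool axis.

Run:
```python
from h import *
from scipy.spatial.transform import Rotation as Ro
o=bot.get_obs();m=bot.camera_model('wrist');R=Ro.from_euler('xyz',o['tcp_rot'],degrees=True).as_matrix()
for k in(-.02,-.016,-.012,-.008,0,.022,.066):print(k,proj(m,o['ee_pos']+R[:,2]*k,True))
print(proj(m,o['ee_pos']+R@[.01,0,-.012],True),proj(m,o['ee_pos']+R@[.0,0.01,-.012],True))
```

```text
-0.02 [319.04523811 371.72609648]
-0.016 [319.02173793 364.79472585]
-0.012 [318.99913916 358.17700156]
-0.008 [318.97740672 351.85602961]
0 [318.93640083 340.04074144]
0.022 [318.83858399 312.4125855 ]
0.066 [318.69291828 272.59726465]
[319.0322042  335.92033342] [346.16055314 357.95371169]
```

```bash
python3 -m crank '[[[0,0.125,-0.05,0,0,0],[0,0,0,0,0,0]]]' >/dev/null
python3 -m crank '[[[0,0,0,0,0,0],[0,0,0,0,0,0],[0,0,0,0,0,0],[0,0,0,0,0,0],[0,0,0,0,0,0],[0,0,0,0,0,0],[0,0,0,0,0,0],[0,0,0,0,0,0],[0,0,0,0,0,0],[0,0,0,0,0,0]]]' 0 50
```

```text
time: 6.62
ee_pos: [0.5819, -0.3203, 0.1285]
tcp_rot: [147.0, -0.0, 54.2]
wrist_force: [-4.4, 2.5, 5.0]
opening: 0.0289
grasp_force: 48.9
```

```bash
python3 -m crank '[[[-0.207,0.149,0.393,0,0,0],[-0.207,0.149,0.393,0,0,0],[-0.207,0.149,0.393,0,0,0],[-0.207,0.149,0.393,0,0,0]]]'
python3 -m crank '[[[-0.207,0.149,0.393,0,0,0],[-0.207,0.149,0.393,0,0,0],[-0.207,0.149,0.393,0,0,0],[-0.207,0.149,0.393,0,0,0],[-0.2,0.15,0.8,0,0,0],[-0.2,0.15,0.8,0,0,0],[-0.2,0.15,0.8,0,0,0],[-0.2,0.15,0.8,0,0,0],[-0.2,0.15,0.8,0,0,0],[0,0,0,0,0,0]]]'
```

```text
time: 6.95
ee_pos: [0.5649, -0.3081, 0.1608]
tcp_rot: [147.0, -0.0, 54.2]
wrist_force: [0.0, -0.1, -0.3]
opening: 0.0289
grasp_force: 50.1
time: 7.78
ee_pos: [0.529, -0.2814, 0.2759]
tcp_rot: [146.7, -0.1, 54.2]
wrist_force: [0.7, -0.4, 1.2]
opening: 0.0285
grasp_force: 50.1
```

```bash
python3 -m crank '[[[0,0,0.14,0.282,0.391,0],[0,0,0.14,0.282,0.391,0],[0,0,0.14,0.282,0.391,0],[0,0,0.14,0.282,0.391,0],[0,0,0.14,0.282,0.391,0],[0,0,0.14,0.282,0.391,0],[0,0,0.14,0.282,0.391,0],[0,0,0.14,0.282,0.391,0],[0,0,0.14,0.282,0.391,0],[0,0,0.14,0.282,0.391,0]]]'
python3 -m crank '[[[0.046,0.9,0,0,0,0.35],[0.046,0.9,0,0,0,0.35],[0.046,0.9,0,0,0,0.35],[0.046,0.9,0,0,0,0.35],[0.046,0.9,0,0,0,0.35],[0.046,0.9,0,0,0,0.35],[0.046,0.9,0,0,0,0.35],[0.046,0.9,0,0,0,0.35],[0.046,0.9,0,0,0,0.35],[0.046,0.9,0,0,0,0.35],[0.046,0.9,0,0,0,0.35],[0,0.6,0,0,0,0.35],[0,0.2,0,0,0,0.35],[0,0,0,0,0,0.35],[0,0,0,0,0,0.35],[0,0,0,0,0,0.35],[0,0,0,0,0,0.35],[0,0,0,0,0,0],[0,0,0,0,0,0],[0,0,0,0,0,0]]]'
python3 - <<'E'
from h import *
o=bot.get_obs();print(o['ee_pos'],o['tcp_rot'])
im,m=snap('wrist','w3')
for z in(.30-.122,.25):print('tool axis at',z,proj(m,[*o['ee_pos'][:2],z],True))
print('hole',proj(m,[.542,-.0215,.133],True))
E
```

```text
time: 8.62
ee_pos: [0.5287, -0.2814, 0.2987]
tcp_rot: [-179.6, 0.0, 54.2]
wrist_force: [0.7, -0.1, -0.3]
opening: 0.0286
grasp_force: 50.1
time: 10.28
ee_pos: [0.5388, -0.0675, 0.2989]
tcp_rot: [-179.8, 0.0, 95.0]
wrist_force: [-0.1, 1.2, -0.7]
opening: 0.0287
grasp_force: 50.2
[ 0.5388449  -0.06753071  0.2989149 ] [-1.79794884e+02  3.13586164e-03  9.50187489e+01]
tool axis at 0.178 [317.65398676 240.15826899]
tool axis at 0.25 [317.01218493 285.79708631]
hole [327.09507563 165.98258524]
```

View pics/w3.png

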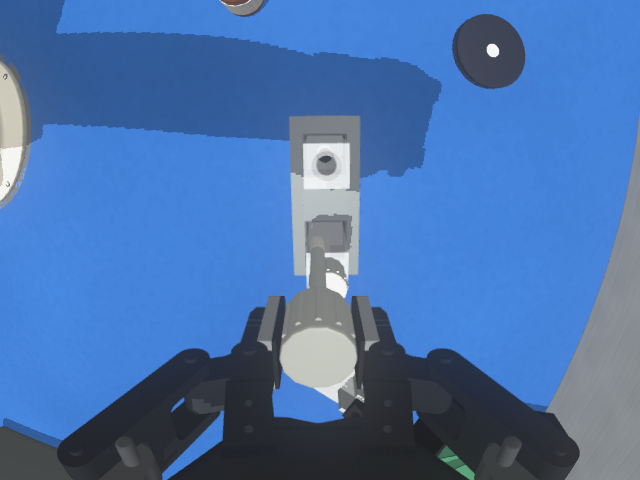

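Wrist view: open bore at (325,165), within 2 px of the prediction. The rod hangs straight on the tool axis, its tip near (317,240).

```bash
python3 - <<'E'
from h import *
m=bot.camera_model('wrist')
print(onz(m,325.5,165,.133,True)); P=[onz(m,*p,.133,True) for p in[(303,143),(348,142),(351,189),(304,188)]];print(np.mean(P,0),np.round(P,4))
P=[onz(m,*p,.05,True) for p in[(289,116),(361,116),(293,274),(360,274)]];print(np.round(P,4),np.mean(P,0))
E
python3 -m crank '[[[0.05,0.7,0,0,0,0],[0.05,0.8,0,0,0,0],[0,0.5,0,0,0,0],[0,0.315,0,0,0,0],[0,0,0,0,0,0],[0,0,0,0,0,0]]]'
```

```text
[ 0.54071177 -0.02084194  0.133     ]
[ 0.54156982 -0.02123575  0.133     ] [[ 0.5219 -0.0051  0.133 ]
 [ 0.5564 -0.0012  0.133 ]
 [ 0.5626 -0.038   0.133 ]
 [ 0.5255 -0.0406  0.133 ]]
[[ 0.5028  0.0148  0.05  ]
 [ 0.5734  0.0212  0.05  ]
 [ 0.5186 -0.1529  0.05  ]
 [ 0.5919 -0.1464  0.05  ]] [ 0.54667509 -0.06582502  0.05      ]
time: 10.83
ee_pos: [0.5409, -0.0211, 0.2992]
tcp_rot: [-179.8, 0.0, 95.1]
wrist_force: [-0.5, 0.0, -0.2]
opening: 0.0283
grasp_force: 50.2
```

```bash
python3 -m crank '[[[0.04,0,-0.7,0,0,0],[0,0,-0.7,0,0,0],[0,0,-0.6,0,0,0],[0,0,-0.5,0,0,0],[0,0,-0.5,0,0,0],[0,0,-0.5,0,0,0],[0,0,-0.6,0,0,0],[0,0,-0.6,0,0,0],[0,0,-0.6,0,0,0],[0,0,-0.6,0,0,0],[0,0,0,0,0,0]]]'
python3 -m crank '[[[0,0,-0.25,0,0,0],[0,0,-0.25,0,0,0],[0,0,-0.25,0,0,0],[0,0,-0.1,0,0,0],[0,0,0,0,0,0]]]'
```

```text
time: 11.75
ee_pos: [0.5408, -0.0212, 0.1784]
tcp_rot: [-179.6, -0.0, 95.1]
wrist_force: [-0.1, 0.1, -0.2]
opening: 0.0288
grasp_force: 50.2
time: 12.17
ee_pos: [0.5418, -0.0212, 0.1641]
tcp_rot: [-179.8, 0.0, 95.1]
wrist_force: [-0.3, -0.2, -0.2]
opening: 0.0288
grasp_force: 50.3
```

```bash
for i in 1; do python3 -m crank '[[[0,0,-0.15,0,0,0],[0,0,0,0,0,0]]]'|grep -E 'pos|wrist'; python3 -m crank '[[[0,0,-0.1,0,0,0],[0,0,0,0,0,0]]]'|grep -E 'pos|wrist';done
python3 - <<'E'
from h import *
im,m=snap('scene','s3');c=cv2.resize(im[110:270,240:400,::-1],None,fx=3.7,fy=3.7,interpolation=cv2.INTER_CUBIC)
im,m=snap('top','t3');
cv2.imwrite('pics/s3c.png',c)
E
```

```text
ee_pos: [0.5418, -0.0211, 0.1612]
wrist_force: [1.1, 0.5, 1.3]
ee_pos: [0.5418, -0.0212, 0.1591]
wrist_force: [0.2, 0.2, 2.8]
```

View pics/s3c.png

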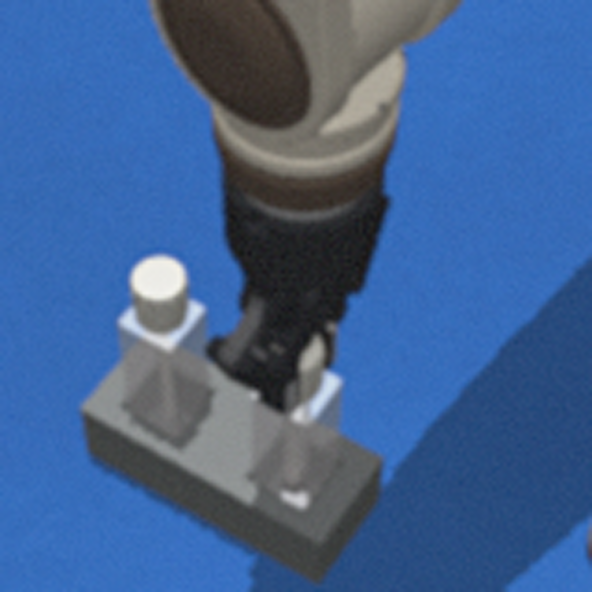

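Plunger contact came at TCP z of about 0.160, so I hold the cap lower than planned and the fingertips would meet the rim. I'll push a little, regrip 13 mm higher, and push on.

```bash
python3 -m crank '[[[0,0,-0.1,0,0,0],[0,0,-0.1,0,0,0],[0,0,0,0,0,0]]]'|grep -E 'pos|wrist'
python3 -m crank '[[[0,0,0,0,0,0],[0,0,0,0,0,0],[0,0,0,0,0,0],[0,0,0,0,0,0],[0,0,0.2,0,0,0],[0,0,0.25,0,0,0],[0,0,0.2,0,0,0],[0,0,0,0,0,0]]]' 0.7
python3 -m crank '[[[0,0,0,0,0,0],[0,0,0,0,0,0],[0,0,0,0,0,0],[0,0,0,0,0,0],[0,0,0,0,0,0],[0,0,0,0,0,0],[0,0,0,0,0,0]]]' 0 60
```

```text
ee_pos: [0.5418, -0.0211, 0.1548]
wrist_force: [0.2, 1.0, 0.5]
time: 13.52
ee_pos: [0.5422, -0.0212, 0.1696]
tcp_rot: [-179.9, 0.0, 95.1]
wrist_force: [0.3, 0.5, 0.7]
opening: 0.0599
grasp_force: 0.0
time: 14.1
ee_pos: [0.5417, -0.0211, 0.1682]
tcp_rot: [-179.8, 0.0, 95.1]
wrist_force: [-0.8, 0.3, 2.2]
opening: 0.0275
grasp_force: 59.0
```

```bash
python3 -m crank '[[[0,0,-0.1,0,0,0],[0,0,-0.1,0,0,0],[0,0,-0.1,0,0,0],[0,0,-0.1,0,0,0]]]'|grep -E 'pos|wrist'
python3 -m crank '[[[0,0,-0.05,0,0,0],[0,0,-0.05,0,0,0],[0,0,-0.05,0,0,0]]]'|grep -E 'pos|wrist'
python3 - <<'E'
from h import *
for n in('scene','wrist'):snap(n,n+'4')
E
```

```text
ee_pos: [0.5437, -0.0214, 0.1678]
wrist_force: [-9.9, 0.4, 63.1]
ee_pos: [0.5453, -0.0213, 0.167]
wrist_force: [-3.8, 0.1, 63.4]
```

63 N upward at z=0.167 suggests the cap already rests on the rim and the first push had seated it. Unloading, then checking.

```bash
python3 -m crank '[[[0,0,0.1,0,0,0],[0,0,0.1,0,0,0]]]'|grep -E 'pos|wrist'
python3 - <<'E'
import cv2,numpy as np
a=cv2.imread('pics/scene4.png')[130:270,250:350];b=cv2.imread('pics/wrist4.png')
C=np.zeros((560,800,3),np.uint8);C[:,:400]=cv2.resize(a,None,fx=4,fy=4,interpolation=cv2.INTER_CUBIC)
C[:400,400:]=cv2.resize(b[150:450,170:470],(400,400));cv2.imwrite('pics/c4.png',C)
E
```

```text
ee_pos: [0.5445, -0.0212, 0.1674]
wrist_force: [-0.7, 0.2, 22.1]
```

View pics/c4.png

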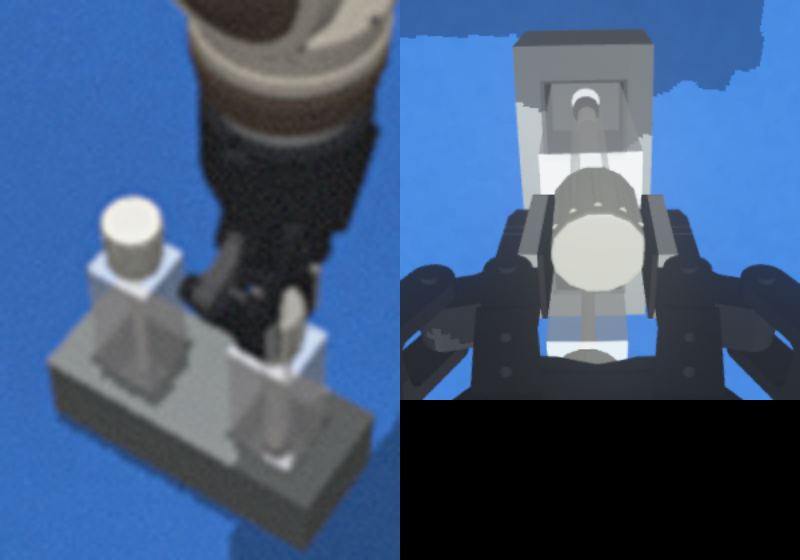

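```bash
python3 -m crank '[[[0,0,0.05,0,0,0],[0,0,0.02,0,0,0]]]'|grep -E 'pos|wrist'
python3 -m crank '[[[0,0,0,0,0,0],[0,0,0,0,0,0],[0,0,0,0,0,0],[0,0,0,0,0,0],[0,0,0.5,0,0,0],[0,0,0.8,0,0,0],[0,0,0.9,0,0,0],[0,-0.3,0.9,0,0,0],[0,-0.5,0.6,0,0,0],[0,-0.5,0.2,0,0,0],[0,-0.5,0,0,0,0],[0,-0.5,0,0,0,0],[0,0,0,0,0,0],[0,0,0,0,0,0]]]' 0.8
python3 - <<'E'
from h import *
C=np.zeros((600,800,3),np.uint8)
im,m=snap('scene','s5');C[:600,:400]=cv2.resize(im[135:285,250:350,::-1],None,fx=4,fy=4,interpolation=cv2.INTER_CUBIC)
im,m=snap('wrist','w5');C[:400,400:]=cv2.resize(im[60:310,200:450,::-1],(400,400))
cv2.imwrite('pics/c5.png',C)
for z in(.133,.167,.177):print(z,'scene',(proj(bot.camera_model('scene'),[.5418,-.0212,z])-[250,135])*4,'wrist',(proj(m,[.5418,-.0212,z],True)-[200,60])*1.6+[400,0])
E
```

```text
ee_pos: [0.544, -0.0212, 0.1674]
wrist_force: [-0.5, 0.4, 25.1]
time: 16.28
ee_pos: [0.5413, -0.0678, 0.2395]
tcp_rot: [-179.7, -0.0, 95.0]
wrist_force: [-0.3, 0.6, -0.4]
opening: 0.0685
grasp_force: 0.0
0.133 scene [278.059955   318.78074806] wrist [599.8390075  188.60203309]
0.167 scene [279.20388631 279.50980089] wrist [601.19161064 205.06565768]
0.177 scene [279.55435067 267.47842534] wrist [601.67797332 211.0153776 ]
```

View pics/c5.png

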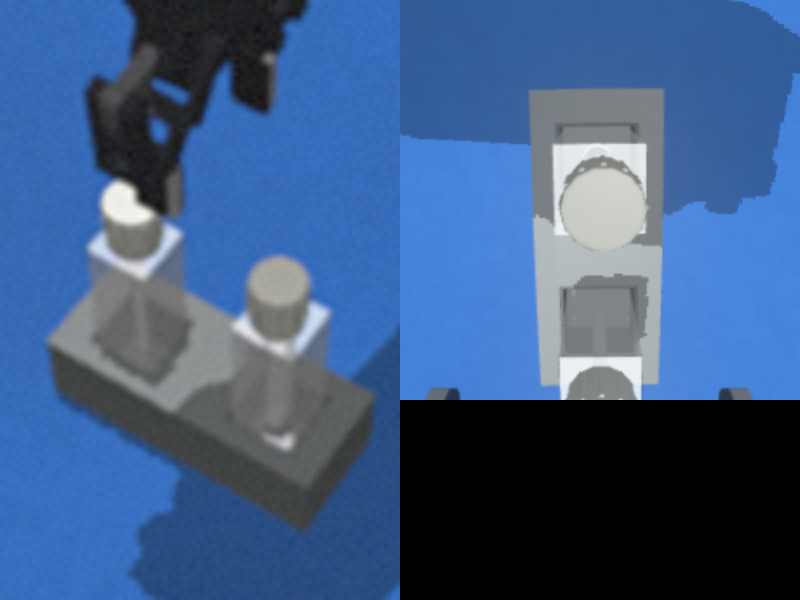

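Cap top is at scene crop (279,280), against (279,279.5) predicted for seated. As a cheap check I'll touch the cap's top with shut fingers, where contact is expected at TCP z=0.186.

```bash
python3 -m crank '[[[0.02,0.5,0,0,0,0],[0,0.6,0,0,0,0],[0,0.6,0,0,0,0],[0,0.5,-0.2,0,0,0],[0,0.13,-0.5,0,0,0],[0,0,-0.5,0,0,0],[0,0,-0.5,0,0,0],[0,0,-0.5,0,0,0],[0,0,0,0,0,0]]]' 0 30
python3 -m crank '[[[0,0,-0.1,0,0,0],[0,0,-0.1,0,0,0]]]'|grep -E 'pos|wrist'
python3 -m crank '[[[0,0,-0.1,0,0,0],[0,0,-0.1,0,0,0]]]'|grep -E 'pos|wrist'
python3 -m crank '[[[0,0,-0.05,0,0,0],[0,0,-0.05,0,0,0]]]'|grep -E 'pos|wrist'
```

```text
time: 17.13
ee_pos: [0.5411, -0.0208, 0.1935]
tcp_rot: [-179.6, -0.0, 95.1]
wrist_force: [0.2, -0.6, -0.0]
opening: -0.0002
grasp_force: 0.0
ee_pos: [0.5422, -0.0209, 0.1927]
wrist_force: [0.3, 0.2, 0.8]
ee_pos: [0.5423, -0.0207, 0.1888]
wrist_force: [0.5, 0.0, -0.3]
ee_pos: [0.5422, -0.0206, 0.1866]
wrist_force: [0.6, -0.4, 0.2]
```

```bash
python3 -m crank '[[[0,0,-0.1,0,0,0],[0,0,0,0,0,0]]]'|grep -E 'pos|wrist'
python3 -m crank '[[[0,0,-0.1,0,0,0],[0,0,0,0,0,0]]]'|grep -E 'pos|wrist'
```

```text
ee_pos: [0.5427, -0.0205, 0.1861]
wrist_force: [-0.2, 0.1, 8.6]
ee_pos: [0.5434, -0.0206, 0.186]
wrist_force: [-2.1, 0.8, 19.0]
```

Contact is at exactly 0.186, so the cap is home. Now gripping the tube by its sides.

```bash
python3 -m crank '[[[0,-0.03,0.5,0,0,0],[0,0,0.7,0,0,0]]]' 1 | grep pos
python3 -m crank '[[[0,0,0,0,0,0],[0,0,0,0,0,0],[0,0,0,0,0,0],[0,0,0,0,0,0],[0,0,0,0,0,0],[0,0,-0.5,0,0,0],[0,0,-0.7,0,0,0],[0,0,-0.8,0,0,0],[0,0,-0.8,0,0,0],[0,0,-0.7,0,0,0],[0,0,-0.4,0,0,0],[0,0,0,0,0,0],[0,0,0,0,0,0]]]' 1
```

```text
ee_pos: [0.5417, -0.0212, 0.2064]
time: 19.22
ee_pos: [0.5418, -0.0211, 0.1282]
tcp_rot: [-179.8, -0.0, 95.1]
wrist_force: [-0.2, -0.1, 0.6]
opening: 0.085
grasp_force: 0.0
```

```bash
python3 -m crank '[[[0,0,-0.4,0,0,0],[0,0,0,0,0,0]]]' | grep -E 'pos|wrist'
python3 -m crank '[[[0,0,0,0,0,0],[0,0,0,0,0,0],[0,0,0,0,0,0],[0,0,0,0,0,0],[0,0,0,0,0,0],[0,0,0,0,0,0],[0,0,0,0,0,0],[0,0,0,0,0,0]]]' 0 60
python3 -m crank '[[[0,0,0.3,0,0,0],[0,0,0.6,0,0,0],[0,0,0.8,0,0,0],[0,0,0.9,0,0,0],[0,0,0.9,0,0,0],[0,0,0.9,0,0,0],[0,0,0.9,0,0,0],[0,0,0.5,0,0,0],[0,0,0,0,0,0]]]'
```

```text
ee_pos: [0.5421, -0.0211, 0.12]
wrist_force: [-0.5, 0.6, -0.6]
time: 20.05
ee_pos: [0.5422, -0.0211, 0.121]
tcp_rot: [-179.9, 0.0, 95.1]
wrist_force: [-2.2, 0.2, 5.3]
opening: 0.0356
grasp_force: 60.3
time: 20.8
ee_pos: [0.5429, -0.0211, 0.2394]
tcp_rot: [180.0, 0.0, 95.1]
wrist_force: [1.3, 0.6, -1.0]
opening: 0.0352
grasp_force: 59.8
```

```bash
python3 -m crank '[[[-0.05,0.95,0,0,0,-0.1],[-0.05,0.95,0,0,0,-0.1],[-0.05,0.95,0,0,0,-0.1],[-0.05,0.95,0,0,0,-0.1],[-0.05,0.95,0,0,0,-0.1],[-0.05,0.95,0,0,0,0],[-0.05,0.95,0,0,0,0],[-0.05,0.95,0,0,0,0],[-0.05,0.95,0,0,0,0],[-0.05,0.95,0,0,0,0],[0,0,0,0,0,0],[0,0,0,0,0,0]]]'
python3 - <<'E'
from h import *
o=bot.get_obs();print(o['ee_pos'],o['tcp_rot'])
im,m=snap('wrist','w6');np.savez('w6.npz',**{k:np.array(v) for k,v in m.items()})
for p in [(.532-.029,.276-.0755,.04),(.532+.029,.276-.0755,.04),(.532+.029,.276+.0755,.04),(.532-.029,.276+.0755,.04)]:print(proj(m,p,True))
E
```

```text
time: 21.8
ee_pos: [0.5317, 0.1695, 0.2355]
tcp_rot: [-179.7, 0.0, 91.7]
wrist_force: [0.6, -0.5, -0.9]
opening: 0.0352
grasp_force: 59.8
[0.53173513 0.16950809 0.23545407] [-1.79729988e+02  3.48951546e-02  9.17484196e+01]
[286.27127328 177.2100312 ]
[353.21922101 179.27667075]
[359.68830602   7.50207283]
[290.69247688   5.22415149]
```

View pics/w6.png

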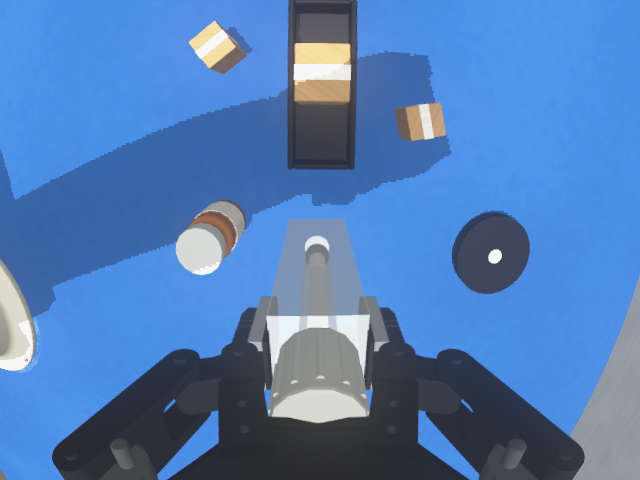

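Wrist view: box's near rim corners at (288,168) and (355,168), carton top between rows 43 and 81, its front foot at row 104. Jar lid is at (201,249). I'll refine these numerically with edge profiles.

Run:
```python
from h import *
m={k:v for k,v in np.load('w6.npz').items()}
T=bot.camera_model('top');S=bot.camera_model('scene')
im=cv2.imread('pics/w6.png').astype(int);t=cv2.imread('pics/top0.png').astype(int)
print('w6 col 322 B',im[:, 318:326].mean(1)[:,0].astype(int)[0:180].tolist())
print('w6 row 140 B',im[136:144,280:362].mean(0)[:,0].astype(int).tolist())
print('top row 270 B',t[268:273].mean(0)[110:205,0].astype(int).tolist())
print('top col 185 B',t[:,175:190].mean(1)[248:292,0].astype(int).tolist())
for n,p,z in[('nl',(288,168),.04),('nr',(355,168),.04),('fl',(290,1),.04),('fr',(357,1),.04),('cf l',(294,43),.075),('cf r',(350,43),.075),('cn l',(294.5,80),.075),('cn r',(351,80),.075),('foot l',(297,104),.005),('foot r',(350,103),.005),('jarlid',(201,249),.095)]:
    print(n,onz(m,*p,z,True).round(4))
```

```text
w6 col 322 B [86, 98, 86, 71, 66, 66, 67, 67, 67, 67, 67, 67, 67, 76, 94, 96, 97, 97, 97, 98, 98, 98, 98, 98, 98, 99, 99, 99, 99, 100, 100, 100, 100, 101, 101, 101, 101, 101, 102, 102, 103, 103, 103, 145, 156, 161, 162, 162, 162, 162, 162, 162, 162, 162, 162, 163, 163, 162, 161, 161, 161, 161, 161, 161, 245, 247, 247, 247, 247, 247, 247, 247, 247, 247, 246, 238, 238, 234, 229, 207, 118, 118, 117, 117, 117, 118, 118, 118, 118, 117, 117, 116, 116, 117, 118, 118, 118, 118, 118, 118, 111, 94, 84, 81, 81, 80, 79, 79, 79, 78, 78, 77, 77, 77, 76, 76, 76, 76, 75, 75, 75, 74, 74, 74, 74, 74, 73, 73, 73, 72, 72, 72, 72, 72, 72, 72, 72, 71, 71, 72, 71, 71, 70, 70, 70, 71, 70, 71, 71, 71, 71, 71, 71, 72, 71, 71, 71, 71, 71, 66, 62, 62, 62, 63, 67, 75, 75, 70, 77, 131, 169, 170, 170, 170, 170, 170, 171, 170, 171, 170]
w6 row 140 B [168, 168, 168, 168, 168, 169, 169, 132, 67, 69, 72, 72, 68, 62, 62, 64, 72, 72, 72, 72, 72, 72, 72, 72, 72, 72, 72, 72, 71, 72, 71, 71, 71, 71, 71, 71, 71, 71, 71, 71, 71, 71, 71, 71, 71, 71, 71, 71, 71, 71, 71, 71, 71, 71, 71, 71, 71, 72, 71, 72, 72, 72, 72, 72, 72, 7
[... 316 characters left out ...]
0, 57, 66, 67, 67, 67, 67, 66, 66, 69, 71, 72, 70, 71, 71, 72, 72, 72, 72, 72, 71, 73, 72, 72, 72, 72, 72, 73, 73, 73, 74, 74, 72, 64, 78, 55, 56, 54, 70, 136, 160, 157, 157, 156, 156, 157]
top col 185 B [154, 154, 155, 155, 158, 130, 80, 66, 59, 63, 71, 73, 72, 72, 72, 72, 72, 72, 72, 72, 72, 72, 72, 72, 72, 72, 72, 72, 72, 72, 72, 73, 66, 59, 65, 61, 120, 152, 155, 154, 154, 154, 153, 153]
nl [0.5044 0.2086 0.04  ]
nr [0.562  0.2105 0.04  ]
fl [0.5023 0.3555 0.04  ]
fr [0.5586 0.3575 0.04  ]
cf l [0.5095 0.31   0.075 ]
cf r [0.5511 0.3113 0.075 ]
cn l [0.5107 0.2811 0.075 ]
cn r [0.5527 0.2825 0.075 ]
foot l [0.5088 0.2651 0.005 ]
foot r [0.5581 0.2677 0.005 ]
jarlid [0.4406 0.1525 0.095 ]
```

Run:
```python
from h import *
m={k:v for k,v in np.load('w6.npz').items()}
im=cv2.imread('pics/w6.png').astype(int)
print(im[200:240,300:306].mean(1)[:,1].astype(int).tolist())
print(im[226:230,270:365].mean(0)[:,1].astype(int).tolist())
for z in(.1195,.1235,.1275):
    print(z,onz(m,290,219,z,True).round(4),onz(m,345,219,z,True).round(4))
print('rim far edge',onz(m,274,316,.2475,True),onz(m,367,316,.2475,True))
print('carton near',onz(m,296,100.5,.075,True),onz(m,350,100.5,.075,True))
print('inner near rim',onz(m,322,159,.04,True), 'inner far rim',onz(m,322,2.7,.04,True),'outer near',onz(m,322,168.8,.04,True))
for r in (140,):
  for c in(287.2,293,347,354.8):print(c,onz(m,c,r,.04,True).round(4))
# jar: colour segmentation in wrist image: lid
hsv=cv2.cvtColor(im.astype(np.uint8),cv2.COLOR_BGR2HSV)[215:285,165:240]
w=((hsv[...,1]<40)&(hsv[...,2]>190)).astype(np.uint8);n,l,s,c=cv2.connectedComponentsWithStats(w);i=1+s[1:,4].argmax();print('lid',s[i],c[i]+[165,215],onz(m,*(c[i]+[165,215]),.095,True))
S=cv2.imread('pics/s5.png')[215:270,385:435];T=cv2.imread('pics/t3.png')[295:345,195:250]
for nm,cr,o in(('scene',S,(385,215)),('top',T,(195,295))):
    h=cv2.cvtColor(cr,cv2.COLOR_BGR2HSV);w=((h[...,1]<50)&(h[...,2]>185)).astype(np.uint8);n,l,s,c=cv2.connectedComponentsWithStats(w)
    if n>1:
        i=1+s[1:,4].argmax();p=c[i]+o;print(nm,s[i],p,onz(bot.camera_model(nm),*p,.095))
```

```text
[146, 147, 146, 146, 146, 146, 146, 146, 146, 146, 147, 147, 147, 148, 147, 147, 147, 148, 148, 146, 145, 146, 146, 146, 146, 146, 146, 146, 146, 146, 146, 146, 146, 146, 146, 147, 146, 146, 147, 147]
[149, 149, 149, 148, 148, 148, 148, 148, 148, 149, 148, 148, 148, 148, 149, 148, 148, 147, 146, 146, 147, 146, 146, 146, 146, 146, 146, 146, 146, 146, 146, 146, 146, 146, 146, 146, 146, 146, 146, 146, 146, 146, 146, 146, 147, 146, 146, 146, 146, 146, 146, 146, 146, 145, 145, 145, 145, 145, 145, 145, 145, 145, 145, 146, 146, 146, 146, 146, 146, 146, 146, 146, 146, 146, 146, 147, 147, 148, 147, 147, 147, 147, 147, 147, 146, 146, 145, 145, 146, 147, 147, 147, 147, 147, 147]
0.1195 [0.5126 0.1855 0.1195] [0.5493 0.1866 0.1195]
0.1235 [0.5129 0.1866 0.1235] [0.549  0.1878 0.1235]
0.1275 [0.5132 0.1878 0.1275] [0.5487 0.1889 0.1275]
rim far edge [0.51669186 0.18699002 0.2475    ] [0.5488005  0.18801689 0.2475    ]
carton near [0.51228035 0.26538186 0.075     ] [0.55254789 0.26671861 0.075     ]
inner near rim [0.53339315 0.21720259 0.04      ] inner far rim [0.52921619 0.35426372 0.04      ] outer near [0.53366684 0.20868457 0.04      ]
287.2 [0.5033 0.2329 0.04  ]
293 [0.5083 0.233  0.04  ]
347 [0.5541 0.2344 0.04  ]
354.8 [0.5607 0.2347 0.04  ]
lid [  11   13   46   47 1649] [198.4590661  250.98847787] [0.43833182 0.1507107  0.095     ]
scene [ 22  13  19  17 256] [415.97265625 236.1875    ] [0.43791654 0.15020755 0.095     ]
top [ 14  16  21  20 327] [219.49235474 320.6941896 ] [0.43814543 0.14680734 0.095     ]
```

Tube is centred in the hand, and the wrist-measured box length (150.6 mm) and carton fit their true sizes. Moving on so the camera is right over the +y gap for a nadir measurement.

```bash
python3 -m crank '[[[0,0.8,0,0,0,0],[0,0.8,0,0,0,0],[0,0.8,0,0,0,0],[0,0.6,0,0,0,0],[0,0,0,0,0,0],[0,0,0,0,0,0]]]'|grep -E 'pos|rot'
python3 - <<'E'
from h import *
im,m=snap('wrist','w7');o=bot.get_obs();print(o['ee_pos'],o['tcp_rot'])
im=im[:,:,::-1].astype(int)
P=lambda x,y,z:proj(m,[x,y,z],True).round(1)
print('far outer/inner',P(.53,.3593,.04),P(.53,.3543,.04),'carton far/near',P(.53,.3107,.075),P(.53,.266,.075),'near outer',P(.532,.2087,.04))
for c in(312,318,324):print(c,im[60:240,c-2:c+3].mean(1)[:,0].astype(int).tolist())
r=int(P(.53,.335,.04)[1]);print(r,im[r-2:r+3,260:380].mean(0)[:,0].astype(int).tolist())
E
```

```text
ee_pos: [0.5321, 0.2286, 0.2362]
tcp_rot: [-179.8, 0.0, 91.7]
[0.53211929 0.22826136 0.23637317] [-1.79798434e+02  2.98889369e-02  9.16437919e+01]
far outer/inner [320.2  62.7] [320.   68.4] carton far/near [318.4 119.1] [316.7 177.1] near outer [317.4 233.8]
312 [225, 225, 225, 153, 86, 93, 99, 96, 81, 74, 73, 73, 72, 84, 102, 103, 103, 103, 103, 103, 102, 102, 102, 102, 102, 92, 85, 81, 79, 79, 79, 79, 79, 78, 78, 78, 78, 78, 77, 77, 77, 76, 76, 76, 76, 76, 76, 75, 75, 75, 75, 75, 75, 74, 75, 74, 75, 74, 82, 100, 112, 115, 114, 114, 113, 113, 114, 114, 114, 114, 113, 113, 112, 112, 112, 113, 113, 112, 112, 111, 141, 199, 224, 224, 224, 224, 224, 224, 224, 224, 224, 224, 224, 224, 224, 223, 199, 113, 111, 112, 111, 111, 110, 110, 110, 111, 112, 113, 113, 113, 113, 114, 114, 115, 116, 116, 115, 105, 73, 70, 70, 70, 70, 70, 70, 70, 70, 70, 70, 70, 70, 70, 71, 70, 71, 70, 70, 70, 71, 71, 71, 71, 71, 72, 75, 74, 75, 94, 95, 95, 95, 95, 95, 95, 90, 79, 72, 74, 85, 119, 120, 120, 120, 120, 120, 120, 119, 120, 121, 124, 130, 132, 128, 142, 168, 178, 203, 228, 238, 240]
318 [227, 227, 227, 
[... 1446 characters left out ...]
2, 74, 94, 95, 95, 95, 95, 95, 95, 95, 96, 90, 74, 75, 86, 120, 120, 120, 120, 120, 120, 120, 120, 121, 121, 124, 131, 133, 128, 137, 167, 177, 178, 193, 212, 227]
90 [226, 225, 225, 225, 225, 225, 225, 225, 225, 225, 226, 225, 225, 225, 225, 225, 225, 225, 224, 225, 225, 225, 224, 225, 224, 166, 88, 89, 95, 91, 80, 72, 71, 74, 79, 81, 89, 102, 99, 93, 93, 93, 92, 85, 85, 85, 84, 80, 80, 79, 79, 79, 79, 79, 79, 79, 79, 78, 79, 79, 79, 78, 78, 78, 78, 78, 78, 78, 78, 78, 78, 78, 78, 78, 78, 78, 78, 78, 78, 79, 79, 79, 79, 79, 79, 71, 64, 64, 66, 69, 73, 75, 73, 84, 141, 163, 164, 163, 164, 163, 163, 163, 163, 163, 163, 163, 163, 163, 164, 164, 164, 164, 165, 165, 165, 165, 165, 166, 166, 165]
```

Carton and far wall edges fall within 0.6 px of the prediction, so the tube goes to (0.530, 0.3327).

```bash
python3 -m crank '[[[-0.02,0.868,0,0,0,0],[-0.02,0.868,0,0,0,0],[-0.02,0.868,0,0,0,0],[-0.02,0.868,0,0,0,0],[-0.02,0.868,0,0,0,0],[-0.01,0.868,0,0,0,0],[0,0,0,0,0,0],[0,0,-0.6,0,0,0],[0,0,-0.4,0,0,0],[0,0,-0.2,0,0,0],[0,0,0,0,0,0],[0,0,0,0,0,0]]]'|grep -E 'pos|rot'
python3 - <<'E'
from h import *
im,m=snap('wrist','w8');print(bot.get_obs()['ee_pos'])
E
```

```text
ee_pos: [0.5299, 0.3323, 0.2126]
tcp_rot: [-179.8, 0.0, 91.6]
[0.53002145 0.33252475 0.21298814]
```

```bash
python3 -m crank '[[[0,0,-0.5,0,0,0],[0,0,-0.5,0,0,0],[0,0,-0.5,0,0,0],[0,0,-0.5,0,0,0],[0,0,-0.5,0,0,0],[0,0,-0.5,0,0,0]]]'|grep -E 'pos|wrist'
python3 -m crank '[[[0,0,-0.4,0,0,0],[0,0,-0.4,0,0,0],[0,0,-0.3,0,0,0],[0,0,-0.1,0,0,0],[0,0,0,0,0,0]]]'|grep -E 'pos|wrist'
python3 -m crank '[[[0,0,-0.1,0,0,0],[0,0,-0.1,0,0,0],[0,0,0,0,0,0]]]'|grep -E 'pos|wrist'
```

```text
ee_pos: [0.5297, 0.3329, 0.1511]
wrist_force: [-0.7, 0.0, -1.0]
ee_pos: [0.5297, 0.3329, 0.128]
wrist_force: [-0.7, 0.0, -1.3]
ee_pos: [0.53, 0.333, 0.1245]
wrist_force: [-0.2, -0.1, -1.0]
```

```bash
python3 -m crank '[[[0,0,-0.1,0,0,0],[0,0,-0.1,0,0,0],[0,0,0,0,0,0]]]'|grep -E 'pos|wrist'
python3 -m crank '[[[0,0,-0.1,0,0,0],[0,0,0,0,0,0]]]'|grep -E 'pos|wrist'
```

```text
ee_pos: [0.5298, 0.3329, 0.1201]
wrist_force: [1.4, 0.1, -1.8]
ee_pos: [0.5298, 0.333, 0.1182]
wrist_force: [0.4, -0.6, -0.9]
```

```bash
python3 -m crank '[[[0,0,-0.08,0,0,0],[0,0,0,0,0,0]]]'|grep -E 'pos|wrist'
```

```text
ee_pos: [0.5298, 0.3331, 0.1181]
wrist_force: [-2.6, -1.0, 6.1]
```

Contact at the expected height. Releasing and going to the jar.

```bash
python3 -m crank '[[[0,0,0,0,0,0],[0,0,0,0,0,0],[0,0,0,0,0,0],[0,0,0,0,0,0],[0,0,0,0,0,0],[0,0,0,0,0,0],[0,0,0.2,0,0,0],[0,0,0.6,0,0,0],[0,0,0.9,0,0,0],[0,0,1,0,0,0],[0,0,1,0,0,0],[0,0,1,0,0,0],[0,0,1,0,0,0],[0,0,0.5,0,0,0]]]' 1
python3 -m crank '[[[-0.46,-0.91,0,0,0,0],[-0.46,-0.91,0,0,0,0],[-0.46,-0.91,0,0,0,0],[-0.46,-0.91,0,0,0,0],[-0.46,-0.91,0,0,0,0],[-0.46,-0.91,0,0,0,0],[-0.46,-0.91,0,0,0,0],[-0.46,-0.91,0,0,0,0],[-0.46,-0.91,0,0,0,0],[-0.46,-0.91,0,0,0,0],[0,0,0,0,0,0],[0,0,0,0,0,0]]]'
python3 - <<'E'
from h import *
o=bot.get_obs();print(o['ee_pos'])
im,m=snap('wrist','w9');g=im
h=cv2.cvtColor(g,cv2.COLOR_RGB2HSV);w=((h[...,1]<50)&(h[...,2]>170)).astype(np.uint8)
n,l,s,c=cv2.connectedComponentsWithStats(w)
for i in range(1,n):
    if s[i,4]>150: print(s[i],c[i].round(1),onz(m,*c[i],.095,True).round(4))
print('exp lid',proj(m,[.438,.1505,.095],True),'cap top in box',proj(m,[.53,.333,.164],True))
for n_ in('top','scene'):
    im2,mm=snap(n_,n_+'9');print(n_,proj(mm,[.53,.333,.164]),proj(mm,[.530,.2885,.075]))
E
```

```text
time: 26.37
ee_pos: [0.5303, 0.3333, 0.2449]
tcp_rot: [180.0, -0.1, 91.7]
wrist_force: [0.7, -0.3, 0.3]
opening: 0.0855
grasp_force: 0.0
time: 27.37
ee_pos: [0.4379, 0.1506, 0.2417]
tcp_rot: [-179.9, -0.0, 91.6]
wrist_force: [-0.0, 0.3, 0.1]
opening: 0.0855
grasp_force: 0.0
[0.43787666 0.15059992 0.24172423]
[439   0  51  14 359] [466.   6.] [0.5442 0.33   0.095 ]
[306  10  35  26 365] [322.7  22.5] [0.4374 0.3045 0.095 ]
[415  49  51  29 773] [440.3  58.8] [0.524  0.2842 0.095 ]
[513  96  12  33 271] [518.5 112. ] [0.5926 0.2522 0.095 ]
[ 292  205   51   49 1970] [316.9 229.2] [0.4374 0.1506 0.095 ]
[   0  226   79  146 4466] [ 44.  299.3] [0.1591 0.0697 0.095 ]
[ 377  341   56   84 2329] [397.5 382.5] [0.518  0.0006 0.095 ]
exp lid [317.72227119 229.33894511] cap top in box [485.9471713  -31.45657355]
top [104.80048284 268.98011756] [145.17401257 270.03101247]
scene [484.85158134 307.50534201] [449.2803038  312.16805894]
```

Lid measured at (0.4374, 0.1506), as expected. Descending on the jar.

```bash
python3 -m crank '[[[0,0,-0.5,0,0,0],[0,0,-0.9,0,0,0],[0,0,-1,0,0,0],[0,0,-1,0,0,0],[0,0,-1,0,0,0],[0,0,-1,0,0,0],[0,0,-1,0,0,0],[0,0,-0.9,0,0,0],[0,0,-0.7,0,0,0],[0,0,-0.5,0,0,0],[0,0,0,0,0,0],[0,0,0,0,0,0]]]'|grep -E 'pos|wrist'
python3 -m crank '[[[0,0,0,0,0,0],[0,0,0,0,0,0],[0,0,0,0,0,0],[0,0,0,0,0,0],[0,0,0,0,0,0],[0,0,0,0,0,0],[0,0,0,0,0,0]]]' 0 50
python3 -m crank '[[[0,0,0.3,0,0,0],[0,0,0.6,0,0,0],[0,0,0.9,0,0,0],[0,0,0.9,0,0,0],[0,0,1,0,0,0],[0,0,1,0,0,0],[0,0,0.6,0,0,0],[0,0,0,0,0,0]]]'
```

```text
ee_pos: [0.4376, 0.1512, 0.0705]
wrist_force: [-0.3, -0.1, 0.7]
time: 29.1
ee_pos: [0.4383, 0.1512, 0.0721]
tcp_rot: [-179.9, -0.0, 91.6]
wrist_force: [-1.3, -0.9, 5.9]
opening: 0.0416
grasp_force: 50.1
time: 29.77
ee_pos: [0.4389, 0.1514, 0.1802]
tcp_rot: [179.9, -0.1, 91.7]
wrist_force: [0.6, -0.2, -1.6]
opening: 0.0412
grasp_force: 51.0
```

```bash
python3 -m crank '[[[0.5,0.5,0,0,0,0],[0.8,0.8,0,0,0,0],[0.9,0.85,0,0,0,0],[0.9,0.85,0,0,0,0],[0.9,0.85,0,0,0,0],[0.5,0.45,0,0,0,0],[0.15,0.15,0,0,0,0],[0,0,0,0,0,0],[0,0,0,0,0,0]]]'|grep -E 'pos|wrist'
python3 - <<'E'
from h import *
im,m=snap('wrist','w10');o=bot.get_obs();print(o['ee_pos'],o['tcp_rot'])
im=im[:,:,::-1].astype(int)
P=lambda x,y,z:proj(m,[x,y,z],True).round(1)
print('far out',P(.53,.3593,.04),'tube cap top',P(.53,.333,.164),'tube edges',P(.512,.315,.130),P(.548,.315,.130),'carton near edge',P(.531,.266,.075),'far',P(.531,.3107,.075))
y=.275
L,R=P(.5025,.25,.04),P(.5605,.25,.04);print('walls at y .25',L,R)
r=int(L[1]);print(r,im[r-1:r+2,int(L[0])-15:int(L[0])+20].mean(0)[:,0].astype(int).tolist(),int(L[0])-15);print(im[r-1:r+2,int(R[0])-20:int(R[0])+15].mean(0)[:,0].astype(int).tolist(),int(R[0])-20)
# jar outline while held: bottom edge y+ side at z .108
print('jar bottom',P(.5319,.2404+.022,.108),P(.5319-.022,.2404,.108),P(.5319+.022,.2404,.108))
# compare top-view: tube cap + carton after placement
t=cv2.imread('pics/top9.png').astype(int);h=cv2.cvtColor(t.astype(np.uint8),cv2.COLOR_BGR2HSV)[245:295,85:180]
w=((h[...,1]<50)&(h[...,2]>140)).astype(np.uint8);n,l,s,c=cv2.connectedComponentsWithStats(w)
for i in range(1,n):
    if s[i,4]>20:print('top9',s[i],c[i]+[85,245])
E
```

```text
ee_pos: [0.5303, 0.2396, 0.1762]
wrist_force: [-0.2, -0.5, -1.9]
[0.530241   0.2394455  0.17663196] [-1.79765954e+02  3.26837885e-02  9.16397632e+01]
far out [322.6  65.7] tube cap top [323.1  90.5] tube edges [281.3 134.6] [361.1 136.9] carton near edge [320.1 210.2] far [322.3 138. ]
walls at y .25 [280.2 218.6] [360.  220.9]
218 [162, 162, 162, 162, 162, 163, 163, 163, 164, 164, 164, 164, 164, 164, 164, 157, 111, 67, 69, 71, 71, 69, 65, 61, 61, 62, 66, 69, 68, 69, 69, 69, 68, 69, 68] 265
[71, 71, 71, 72, 72, 72, 72, 73, 72, 72, 65, 65, 65, 66, 69, 71, 73, 74, 74, 85, 156, 227, 226, 226, 226, 227, 226, 227, 226, 227, 227, 228, 227, 227, 228] 340
jar bottom [321.6 231.9] [281.2 268.2] [359.5 270.4]
top9 [ 59  13   7  23 160] [146.98125 268.93125]
top9 [ 14  15  25  20 294] [108.80612245 270.39795918]
top9 [28 14 11  7 37] [119.94594595 261.32432432]
```

Box side walls give a centre x of 0.5318, and the carton and tube are where they should be. Shifting slightly and lowering the jar.

```bash
python3 -m crank '[[[0.08,0.04,-0.2,0,0,0],[0,0,-0.6,0,0,0],[0,0,-0.6,0,0,0],[0,0,-0.6,0,0,0],[0,0,-0.2,0,0,0],[0,0,0,0,0,0],[0,0,0,0,0,0]]]'|grep -E 'pos|wrist'
```

```text
ee_pos: [0.5322, 0.2407, 0.1326]
wrist_force: [0.9, -0.8, -2.0]
```

```bash
python3 -m crank '[[[-0.01,-0.02,-0.4,0,0,0],[0,0,-0.4,0,0,0],[0,0,-0.2,0,0,0],[0,0,-0.2,0,0,0],[0,0,0,0,0,0]]]'|grep -E 'pos|wrist'
python3 -m crank '[[[0,0,-0.2,0,0,0],[0,0,-0.2,0,0,0],[0,0,-0.2,0,0,0],[0,0,0,0,0,0]]]'|grep -E 'pos|wrist'
```

```text
ee_pos: [0.5318, 0.2402, 0.1078]
wrist_force: [-0.4, -0.0, -1.9]
ee_pos: [0.532, 0.2403, 0.096]
wrist_force: [-0.7, 0.6, -1.7]
```

In the box, with no contact force.

```bash
python3 -m crank '[[[0,0,-0.2,0,0,0],[0,0,-0.2,0,0,0],[0,0,-0.2,0,0,0],[0,0,-0.1,0,0,0],[0,0,-0.1,0,0,0],[0,0,0,0,0,0]]]'|grep -E 'pos|wrist'
python3 -m crank '[[[0,0,-0.1,0,0,0],[0,0,0,0,0,0]]]'|grep -E 'pos|wrist'
```

```text
ee_pos: [0.5321, 0.2403, 0.0804]
wrist_force: [0.5, 0.0, -2.2]
ee_pos: [0.5323, 0.2404, 0.0787]
wrist_force: [-0.1, 0.1, -2.0]
```

```bash
python3 -m crank '[[[0,0,-0.08,0,0,0],[0,0,0,0,0,0]]]'|grep -E 'pos|wrist'
python3 -m crank '[[[0,0,-0.05,0,0,0],[0,0,0,0,0,0]]]'|grep -E 'pos|wrist'
```

```text
ee_pos: [0.5324, 0.2405, 0.0774]
wrist_force: [0.2, 0.6, -1.9]
ee_pos: [0.5324, 0.2406, 0.0772]
wrist_force: [-1.2, -0.6, 4.3]
```

```bash
python3 -m crank '[[[0,0,0,0,0,0],[0,0,0,0,0,0],[0,0,0,0,0,0],[0,0,0,0,0,0],[0,0,0,0,0,0],[0,0,0,0,0,0],[0,0,0.2,0,0,0],[0,0,0.6,0,0,0],[0,0,0.9,0,0,0],[0,0,1,0,0,0],[0,0,1,0,0,0],[0,0,1,0,0,0],[0,0,1,0,0,0],[0,0,1,0,0,0],[0,0,0.5,0,0,0],[0,-0.9,0,0,0,0],[0,-0.9,0,0,0,0],[0,-0.9,0,0,0,0],[0,0,0,0,0,0],[0,0,0,0,0,0]]]' 1
python3 - <<'E'
from h import *
im,m=snap('wrist','w11')
P=lambda x,y,z:proj(m,[x,y,z],True).round(1)
print('exp lid',P(.532,.2398,.100),'cap',P(.53,.333,.164),'tape',P(.531,.2885,.075))
h=cv2.cvtColor(im,cv2.COLOR_RGB2HSV);w=((h[...,1]<60)&(h[...,2]>150)).astype(np.uint8)[:330]
n,l,s,c=cv2.connectedComponentsWithStats(w)
for i in range(1,n):
    if s[i,4]>150 and 230<c[i][0]<420: print(s[i],c[i].round(1))
E
```

```text
time: 34.57
ee_pos: [0.5324, 0.1859, 0.2208]
tcp_rot: [-179.8, -0.0, 91.6]
wrist_force: [0.6, -0.1, 0.1]
opening: 0.0853
grasp_force: 0.0
exp lid [319.2 162.4] cap [320.4  -9.1] tape [319.7  91.1]
[ 287    0   65   41 2077] [318.1  18.5]
[ 290   83   60   18 1007] [319.3  91.7]
[ 289  133   60   60 2755] [318.4 162.4]
```

Jar lid and carton tape are within 1 px of expected. Last check is the tube, in the scene and top views.

Run:
```python
from h import *
for n,(x0,y0,x1,y1) in(('scene',(440,270,520,360)),('top',(85,245,205,295))):
    im,m=snap(n,n+'F')
    for k,p in(('cap',(.53,.333,.164)),('tubetop',(.53,.333,.13)),('tape',(.531,.2885,.075)),('lid',(.532,.2398,.1))):print(n,k,proj(m,p).round(1))
    h=cv2.cvtColor(im,cv2.COLOR_RGB2HSV)[y0:y1,x0:x1];w=((h[...,1]<40)&(h[...,2]>150)).astype(np.uint8)
    N,l,s,c=cv2.connectedComponentsWithStats(w)
    for i in range(1,N):
        if s[i,4]>25:print(s[i,:4]+[x0,y0,0,0],s[i,4],(c[i]+[x0,y0]).round(1))
```

```text
scene cap [484.9 307.5]
scene tubetop [478.8 315. ]
scene tape [449.  312.5]
scene lid [429.8 292.8]
[468 286  26  41] 385 [482.1 307.1]
[441 303  18  20] 127 [449.  312.4]
[457 335   8   7] 27 [459.9 338.3]
top cap [104.8 269. ]
top tubetop [111.3 269.4]
top tape [145.2 269.5]
top lid [168.4 268.7]
[ 85 245  68  50] 2904 [114.2 270.6]
```

```bash
python3 -c "
from workcell import bot
print(bot.job_done())"
```

```text
the job is handed in; nothing more can be done
None
```

The job is handed in at about 35 s: the swab is fully home in the tube, and the closed tube and the jar stand on the kit box floor on either side of the carton, which still stands, as the contact heights and last camera checks showed.

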